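Load a solder reel on its spindle into the reel stand

ROBOT

A 7-joint arm with a two-finger parallel gripper is mounted at the origin on the work surface. World frame = base frame: x ahead of the robot, y to its left, z up, the work surface at z = 0. Lengths are in mm, angles in rad, forces in N, time in s.
With the tool pointing down it reaches from about 400 to 875 mm from the base axis. Payload 4.4 kg.
Tool frame: the origin (TCP) lies at the very end of the fingers, on their centre line; the grasp point (between the pads) lies 19 mm behind it; z points along the fingers, y is the line along which they close (so a half turn about z gives the same grasp; the last joint's range is limited). The gripper opens to 85 mm and grips with 20 to 120 N. Pads are 22 mm wide; open, the fingers measure 114 mm over their backs; the gripper's body (76 mm by 85 mm) begins 54 mm behind the grasp point. The pads swing forward as they close: fully open they stand 13 mm farther back than shut.
Start: joints at [1.126, 0.628, 0.038, 1.517, -0.027, 0.996, -0.02], TCP at [240.402, -603.924, 231.313] pointing down, gripper open.
Joint ranges: [-3.06, 3.06], [-0.37, 2.12], [-1.25, 1.32], [0.18, 2.47], [-1.1, 4.24], [0.23, 1.98], [-2.94, 2.94]. Speed limits (rad/s): [2.57, 2.57, 3.14, 3.14, 3.14, 3.14, 3.14].

INTERFACE

Orientations are given as [roll, pitch, yaw] about the fixed x, y, z axes, in that order (R = Rz(yaw) Ry(pitch) Rx(roll)).
In Python, from cell import ctrl gives the robot as it stands.
- The arm moves only by the tool jog_arm, never from a script. Its argument "plan" is a list of rows, each an object of numbers: "tx", "ty", "tz": the shift along the tool's x, y, z as a fraction of full scale; "wx", "wy", "wz": the turn, a rotation vector about the tool's x, y, z as a fraction of full scale; "claw": the closure, from 0 (fully open) to 1 (shut). In form: [{"tx": .., "ty": .., "tz": .., "wx": .., "wy": .., "wz": .., "claw": ..}, ...]. A call has 1 to 12 rows; each row is the pose to reach, as a shift and turn from the pose commanded when the call began, along the tool's axes at that moment; what a row does not reach only later rows make up. Full scale, the value 1, is 300 mm for a shift and 90 degrees for a turn. A row lasts 1/10 s, in which the tool goes at most 50 mm and 8.59 degrees, less where a joint would pass 70% of its speed; a pose out of reach is approached as far as the arm can. A call with a number of a shift or a turn outside -1 to 1 is refused whole. A call with a gripper value outside its range is refused whole. The fingers move at their own pace and stop on an object; the grip force is fixed at half the most. Time passes only in rows, so rows that repeat a pose let the fingers close. It gives the time, the measured TCP pose, the force, the opening and the grip force at its end, in the units of the state.
- ctrl.read_state(): the state, without advancing time (a new reading comes with each control period).
- ctrl.get_image(name): name is "side" or "top" or "wrist"; returns a dict with "img" (420x560x3 uint8, red, green, blue), "depth" (420x560 float32, mm along the optical axis (not along the pixel's ray), 0 where there is no reading), "fx", "fy", "cx", "cy" (pixels), "position" and "orientation" of the camera in the world; the wrist camera has in their place "hand_eye" (4x4, takes a point from camera to tool coordinates, whose origin is the TCP and whose axes are the flange's). Camera axes: x right, y down, z forward; pixel columns grow to the right and rows downward; lengths in mm; the calibration is good to about 2 mm. A picture is of the moment at which its call begins: read the wrist's pose just before it.
- ctrl.finish_job(): hands the job in; it is judged then, once.
Trained networks look in a picture, given as the dict that the camera call returned (one of the last four; its "shot" number tells which), for a name from the list of things; names that differ only in an ending like _2 or _b are one class to them, and where a whole thing is asked for, a point or a joint stands for the part that bears it (a point fixed in the world has none). Each returns a list of dicts, best first, with "score" (0 to 1); they miss things now and then, are a little off and sometimes report something else, mostly with a low value. They report only what shows in the picture. A call takes as long as a camera call. They do not tell look-alikes from the thing itself.
- ctrl.trace(picture, thing): "pixels" (420x560 bool, what is visible of it) and "extent" ([centre column, centre row, width, height] in pixels, round what is visible of it).
The state is a dict: "clock": time; "qpos": joint angles; "qd": joint speeds; "tau": joint torques, N m; "eef_pos": TCP position; "tool_rot": TCP orientation; "force": force on the tool from outside, world axes, zero at the start; "torque": the same for the moment, N m; "width": finger opening in mm; "gripper_force": force on a finger pad.
Only numpy, scipy, OpenCV 4.12 (cv2) and the standard library are available. Lean on these libraries where they do the work, as an engineer would, in place of code of your own. Each camera call takes 0.05 s, during which the arm holds its last target. There are 200 camera calls.

TASK

Take the loose spindle by its handle and slide it through the bore of the bigger solder reel lying in the tray until the reel is up against the collar, then carry the reel on the spindle, without touching it with the fingers, to the reel stand. Lower it into the two forks, handle on the spring keeper's side and the collar inside the fork, and press the held spindle firmly down past the keeper until it stands hard on the bottom of the slots, fully home and level, but without forcing anything; let go and leave the rest of the bench as it is.

Things in the scene. Friction and masses are not known exactly. Their poses are not given: they have to be found in the camera images.
- spindle: Loose steel spindle lying level on the bench on its handle. Origin: handle's centre, on the spindle's axis; y runs from handle to tip, z up as it lies. Along y in mm: flat-sided handle 20 x 20 thick, -22 to 22; thin journal 9 diameter, 22 to 30; collar 18 diameter, 30 to 34; shaft 9 diameter, 34 to 94; bullet tip to 98. 100 g, balanced in the handle.
- spindle_journal (a point): Middle of the spindle's thin journal (8 mm long, between handle and collar), on the axis, 26 mm from the handle's centre.
- spindle_tip (a point): The point of the spindle's tip, on its axis, 98 mm from the handle's centre.
- reel: The bigger solder reel, black plastic, in one bay of the tray: twelve-sided flanges 56 mm over flats, 36 mm wide along its axis, straight through bore 12 mm diameter. It lies on a flat of its flanges, its axis level and 32 mm above the bench. Origin: its centre, on the bore's axis; y along the bore, +y towards the tray's lip. 85 to 170 g.
- tray: Grey reel tray, fixed, 139 x 78 mm, origin under its centre, floor 4 mm thick. Two bays, centres at x = -34 and 34 mm, ribs 14 mm above the bench. Reels lie in them with bores along y. The bays are open at -y; at +y a lip (inner face at y = 20 mm, top 16 mm above the bench) keeps a reel from sliding on; the shaft passes over the lip.
- stand: Reel stand, fixed: base 100 x 130 x 10 mm, origin under its centre. Two steel forks 4 mm thick with open-topped slots 11 mm wide, V mouths above, at y = -29 mm (keeper fork) and y = 29 mm (plain fork), slots at x = 0. Seated, the spindle lies level along y, tip to +y, journal in the keeper fork, handle's centre at y = -55 mm (2 mm play either way).
- keeper_foot (a point): Foot of the keeper fork, on the base, 10 mm above the bench, under the slot. Both forks slide up and down together and are clamped firmly: the seated spindle axis is anywhere from 70 to 110 mm above the bench. This height is NOT reported: feel for it. The straight slot ends 17 mm above the seated axis, the V mouths (33 mm wide) 28 mm above it.
- plain_foot (a point): Foot of the plain fork, on the base, 10 mm above the bench, under the slot. This fork has no keeper; the shaft simply lies on its slot's bottom, at the same height as in the keeper fork. Seated, the tip stands about 14 mm out beyond this fork and the reel hangs between the forks.
- keeper (a joint): Spring keeper, a round brass nose jutting from -x into the keeper fork's slot. Travel in m: 0 sprung out, 0.005 right back. The journal coming down meets it about 16 mm above the seat; 4 to 10 N pushes it aside (some 0.002), then it springs back over the journal, which lands on the unyielding slot bottom. The weight alone does not pass it.
- small_reel: A smaller reel in the other bay, 38 mm over flats, 26 mm wide, 7 mm bore (too small for the spindle). Leave it. Origin at its centre.
- flux_bottle: Bystander: white flux bottle, 32 mm diameter, 75 mm tall, origin under its centre.
- solvent: Bystander: white solvent bottle, 60 mm diameter, 125 mm tall, origin under its centre.
- driver: Bystander: screwdriver, 150 mm, lying along its x axis.
- tweezers: Bystander: steel tweezers, 120 mm, lying along its x axis.
- tip_tin: Bystander: brass tip-cleaning tin, 54 mm diameter, 20 mm tall, origin under its centre.
- paste_jar: Bystander: white paste jar, 38 mm diameter, 32 mm tall, origin under its centre.
There are look-alikes about, which are no part of the job. Several things have the shape of the spindle; the one meant has the colours described above.

How it is judged (in metres and radians):
On the way, in this order (a step that is already met when the one before it is completed fails the run):
1. the spindle is through the reel's bore and the reel is within 4 mm of the collar (x of reel in the frame of spindle between -0.0035 and 0.0035 m and z of reel in the frame of spindle between -0.0035 and 0.0035 m and y of reel in the frame of spindle between 0.047 and 0.056 m and angle between the y axis of reel and the y axis of spindle, either way round below 0.12 rad), for 0.1 s.
2. the reel hangs on the spindle, lifted at least 30 mm (x of reel in the frame of spindle between -0.0035 and 0.0035 m and z of reel in the frame of spindle between -0.0035 and 0.0035 m and y of reel in the frame of spindle between 0.047 and 0.072 m and angle between the y axis of reel and the y axis of spindle, either way round below 0.12 rad and height (world z) of reel above 0.062 m), for 0.2 s.
3. the held spindle pushes the spring keeper aside (value of joint keeper above 0.0009 m and contact force between the fingers and spindle above 0.5 N and x of spindle in the frame of stand between -0.01 and 0.01 m), for 0.02 s.
4. still held, the spindle is pressed home: the keeper is back over the journal and the spindle bears on the stand with over 4 N (value of joint keeper below 0.0004 m and contact force between the fingers and spindle above 0.5 N and contact force between spindle and stand above 4 N and x of spindle in the frame of stand between -0.004 and 0.004 m and y of spindle in the frame of stand between -0.06 and -0.05 m), for 0.1 s.
At the end, for the whole second after the job is handed in: The spindle rests level (2.3 degrees) in both forks, within 4 mm across and 5 mm along of its place, journal under the sprung-out keeper, tip to the plain fork, at rest and let go; the reel hangs on its shaft between collar and plain fork (x of spindle in the frame of stand between -0.004 and 0.004 m and y of spindle in the frame of stand between -0.06 and -0.05 m and angle between spindle's own y axis and vertical between 1.531 and 1.611 rad and angle between the y axis of spindle and the y axis of stand, either way round below 0.06 rad and x of reel in the frame of spindle between -0.0035 and 0.0035 m and z of reel in the frame of spindle between -0.0035 and 0.0035 m and y of reel in the frame of spindle between 0.047 and 0.072 m and angle between the y axis of reel and the y axis of spindle, either way round below 0.12 rad and value of joint keeper below 0.0008 m and contact force between spindle and stand above 0.8 N and linear speed of spindle below 0.03 m/s and linear speed of reel below 0.05 m/s); the robot touches nothing.
It fails at once if the spindle was forced against the stand (over 25 N) (contact force between spindle and stand above 25 N).
It fails at once if the reel was rammed against the tray (over 20 N) (contact force between reel and tray above 20 N).
It fails at once if the reel was pushed or held with the fingers (contact force between the fingers and reel above 1.5 N).
It fails at once if one of the other things on the bench was disturbed (moved over 15 mm) (distance of any of small_reel, flux_bottle, solvent, driver, tweezers, tip_tin, paste_jar from where it was at the start of the episode above 0.015 m).
It also fails if it takes over 67 s, if anything falls off the work surface, if the arm or the gripper's body presses on something with over 40 N, if the wrist force passes 120 N, or if a joint passes its speed limit or range.

## Working session

There is one attempt and no reset: what is moved stays moved. The work goes in short steps, Python scripts to look and compute and a tool call to move; the robot and the scene stay as the last step left them, time stands still between calls to the robot, and variables do not carry over. Pictures are saved under pics/ and viewed, at most 10 in all, crops included, and the job is handed in when it is done.

Besides the shell and the picture viewer there is one more tool, called as name(argument=value, ...), one argument or row to a line, values as JSON. jog_arm: Moves the arm, as the interface text tells. Shift numbers are shares of 300 mm and turn numbers shares of 90 degrees, none past 1 either way. Its arguments: {"type":"object","properties":{"plan":{"type":"array"}},"required":["plan"]}

```bash
mkdir -p pics; ls
cat > h.py <<'E'
import numpy as np, cv2
from scipy.spatial.transform import Rotation as R
from cell import ctrl
def T_cam(p, st=None):
    T=np.eye(4)
    if 'hand_eye' in p:
        W=np.eye(4); W[:3,:3]=R.from_euler('xyz',st['tool_rot']).as_matrix(); W[:3,3]=st['eef_pos']
        return W@np.array(p['hand_eye'])
    o=np.array(p['orientation'])
    T[:3,:3]=o if o.shape==(3,3) else (R.from_euler('xyz',o).as_matrix())
    T[:3,3]=p['position']; return T
def pts(p,T,mask=None):
    d=p['depth']; v,u=np.nonzero((d>0)&(mask if mask is not None else True)); z=d[v,u]
    P=np.c_[(u-p['cx'])/p['fx']*z,(v-p['cy'])/p['fy']*z,z]
    return P@T[:3,:3].T+T[:3,3],u,v
def shot(n):
    st=ctrl.read_state(); p=ctrl.get_image(n); return p,T_cam(p,st),st
def save(p,name,box=None):
    im=p['img'][:,:,::-1]
    if box: x0,y0,x1,y1,s=box; im=cv2.resize(im[y0:y1,x0:x1],None,fx=s,fy=s,interpolation=cv2.INTER_CUBIC)
    cv2.imwrite('pics/'+name,im)
E
python3 - <<'E'
from h import *
print(ctrl.read_state())
for n in ['top','side']:
    p,T,st=shot(n); save(p,n+'0.png'); print(n,p.get('position'),p.get('orientation'),p['fx'])
    for t in ['spindle','reel','small_reel','tray','stand','keeper']:
        for r in ctrl.trace(p,t):
            P,_,_=pts(p,T,r['pixels']); 
            print(t,round(r['score'],2),np.round(r['extent']),np.round(np.median(P,0)),np.round(np.percentile(P,2,axis=0)),np.round(np.percentile(P,98,axis=0)))
E
```

```text
pics
{'clock': 0.0, 'qpos': array([ 1.12620812,  0.62932288,  0.03845657,  1.5183814 , -0.02702762,
        0.99627092, -0.02003394]), 'qd': array([ 0.00071514, -0.00068132,  0.00037166, -0.00106025,  0.00234729,
       -0.00103623,  0.0003975 ]), 'tau': array([-1.80089861e-03, -5.63397145e+01,  1.22512210e+00, -1.93443435e+01,
        1.09005219e-02,  1.04663594e-02, -7.66364423e-06]), 'eef_pos': array([ 240.16352117, -603.33644163,  230.40011616]), 'tool_rot': array([-3.13972834e+00,  9.03675907e-06,  3.78727108e-01]), 'force': array([ 0.69335328, -0.12035214,  0.33790351]), 'torque': array([-0.01127935, -0.0219279 , -0.00955369]), 'gripper_force': 0.0, 'width': 85.18939901489384}
top [420.54364345 -61.35542305 964.55669355] [-2.95281407  0.00584193 -1.57487386] 401.6284829989183
spindle 0.76 [241. 281.  56.  13.] [427.  17.  18.] [416. -20.  -0.] [441.  87.  24.]
spindle 0.76 [396. 233.  46.  32.] [ 523. -349.   17.] [ 495. -379.   -0.] [ 571. -291.   23.]
spindle 0.29 [289. 121.  25.  43.] [777. -79.  83.] [ 761. -108.   -1.] [850. -51. 127.]
reel 0.91 [157. 199.  18.  26.] [614.
[... 429 characters left out ...]
] [408. 277.  14.] [385. 252.   6.] [432. 302.  23.]
side [  483.67451945 -1018.27778519   672.8247804 ] [-2.10654174e+00 -4.85861087e-05 -9.24424410e-02] 494.9054323909869
spindle 0.7 [266. 330.  40.  47.] [ 519. -360.   17.] [ 494. -385.    4.] [ 567. -298.   24.]
spindle 0.68 [213. 222.  12.  31.] [426.   4.  17.] [413. -23.   2.] [440.  90.  24.]
reel 0.81 [280. 178.  26.  22.] [616. 216.  40.] [591. 208.   9.] [642. 250.  61.]
small_reel 0.59 [258. 183.  15.  16.] [548. 214.  30.] [530. 208.   7.] [566. 239.  45.]
tray 0.95 [269. 185.  51.  15.] [577. 212.   7.] [510. 186.   2.] [653. 265.  19.]
stand 0.83 [264. 258.  55.  76.] [ 538. -192.   19.] [ 488. -233.    4.] [ 591. -101.  108.]
```

Run:
```python
import cv2,numpy as np
t=cv2.imread('pics/top0.png');s=cv2.imread('pics/side0.png')
a=cv2.resize(t[80:320,110:440],(800,582),interpolation=cv2.INTER_CUBIC);cv2.imwrite('pics/a.png',a)
b=cv2.resize(s[140:380,150:480],(800,582),interpolation=cv2.INTER_CUBIC);cv2.imwrite('pics/b.png',b)
```

```text
(no output)
```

View pics/a.png

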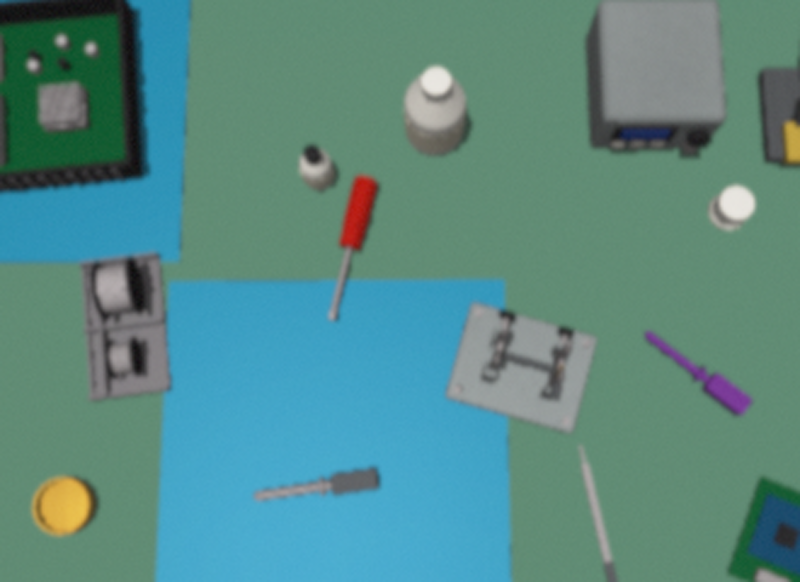

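View pics/b.png

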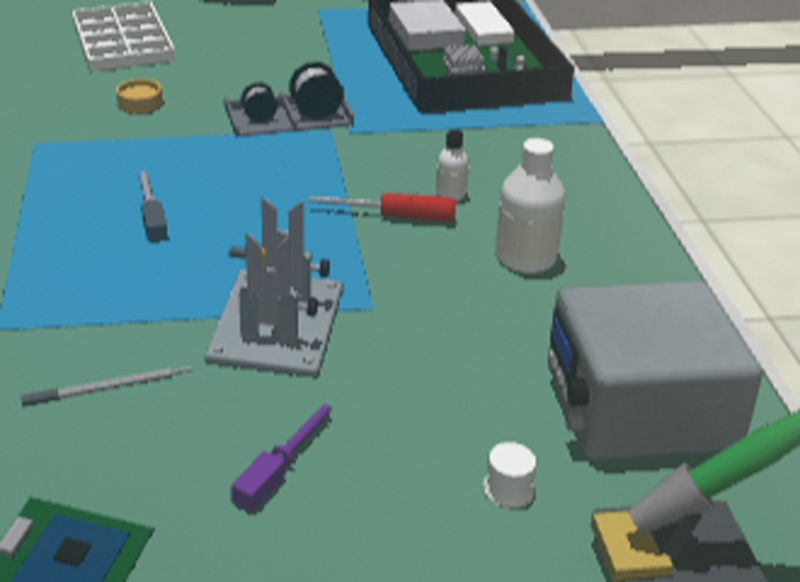

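The loose steel spindle is at top (241,281), grey, with its tip to the left. The look-alike is the purple one at (396,233). The long grey and white tool at (355,300) is the tweezers and the red one is the screwdriver. I choose the grey one and will check it in a close crop from the wrist camera.

jog_arm(
  plan=[
    {"tx":0.62,"ty":-0.48,"tz":-0.3,"wz":-0.38},
    {"tx":0.62,"ty":-0.48,"tz":-0.3,"wz":-0.76},
    {"tx":0.62,"ty":-0.48,"tz":-0.3,"wz":-0.76},
    {"tx":0.62,"ty":-0.48,"tz":-0.3,"wz":-0.76},
    {"tx":0.62,"ty":-0.48,"tz":-0.3,"wz":-0.76},
    {"tx":0.62,"ty":-0.48,"tz":-0.3,"wz":-0.76},
    {"tx":0.62,"ty":-0.48,"tz":-0.3,"wz":-0.76},
    {"tx":0.62,"ty":-0.48,"tz":-0.3,"wz":-0.76},
    {"tx":0.62,"ty":-0.48,"tz":-0.3,"wz":-0.76},
    {"tx":0.62,"ty":-0.48,"tz":-0.3,"wz":-0.76},
  ],
)

```text
invalid input at $.plan[0]: expected keys tx, ty, tz, wx, wy, wz, claw
```

jog_arm(
  plan=[
    {"tx":0.62,"ty":-0.48,"tz":-0.3,"wx":0,"wy":0,"wz":-0.76,"claw":0},
    {"tx":0.62,"ty":-0.48,"tz":-0.3,"wx":0,"wy":0,"wz":-0.76,"claw":0},
    {"tx":0.62,"ty":-0.48,"tz":-0.3,"wx":0,"wy":0,"wz":-0.76,"claw":0},
    {"tx":0.62,"ty":-0.48,"tz":-0.3,"wx":0,"wy":0,"wz":-0.76,"claw":0},
    {"tx":0.62,"ty":-0.48,"tz":-0.3,"wx":0,"wy":0,"wz":-0.76,"claw":0},
    {"tx":0.62,"ty":-0.48,"tz":-0.3,"wx":0,"wy":0,"wz":-0.76,"claw":0},
    {"tx":0.62,"ty":-0.48,"tz":-0.3,"wx":0,"wy":0,"wz":-0.76,"claw":0},
    {"tx":0.62,"ty":-0.48,"tz":-0.3,"wx":0,"wy":0,"wz":-0.76,"claw":0},
    {"tx":0.62,"ty":-0.48,"tz":-0.3,"wx":0,"wy":0,"wz":-0.76,"claw":0},
    {"tx":0.62,"ty":-0.48,"tz":-0.3,"wx":0,"wy":0,"wz":-0.76,"claw":0},
  ],
)

```text
clock: 1.7
eef_pos: [359.8, -401.5, 321.3]
tool_rot: [3.141, -0.0, 1.569]
force: [-0.4, 0.6, -0.2]
width: 85.7
gripper_force: 0.0
```

jog_arm(
  plan=[
    {"tx":0.7,"ty":0.4,"tz":0,"wx":0,"wy":0,"wz":0,"claw":0},
    {"tx":0.7,"ty":0.4,"tz":0,"wx":0,"wy":0,"wz":0,"claw":0},
    {"tx":0.7,"ty":0.4,"tz":0,"wx":0,"wy":0,"wz":0,"claw":0},
    {"tx":0.7,"ty":0.4,"tz":0,"wx":0,"wy":0,"wz":0,"claw":0},
    {"tx":0.7,"ty":0.4,"tz":0,"wx":0,"wy":0,"wz":0,"claw":0},
    {"tx":0.7,"ty":0.4,"tz":0,"wx":0,"wy":0,"wz":0,"claw":0},
    {"tx":0.7,"ty":0.4,"tz":0,"wx":0,"wy":0,"wz":0,"claw":0},
  ],
)

```text
clock: 2.4
eef_pos: [479.9, -190.3, 321.3]
tool_rot: [-3.141, 0.0, 1.573]
force: [0.1, -0.1, -0.9]
width: 85.4
gripper_force: 0.0
```

Run:
```python
from h import *
p,T,st=shot('wrist'); save(p,'w1.png'); print(st['eef_pos'],np.round(p['hand_eye'],3),p['fx'],p['cx'],p['cy'])
np.savez('w1.npz',depth=p['depth'],T=T,img=p['img'])
for t in ['spindle','stand','keeper','tray','reel']:
    for r in ctrl.trace(p,t):
        P,_,_=pts(p,T,r['pixels']); 
        print(t,round(r['score'],2),np.round(r['extent']),np.round(np.median(P,0)),np.round(np.percentile(P,2,axis=0)),np.round(np.percentile(P,98,axis=0)))
```

```text
[ 479.93250999 -190.29810847  321.28764596] [[-1.00000e-03 -9.47000e-01 -3.22000e-01  8.35390e+01]
 [ 1.00000e+00 -1.00000e-03  0.00000e+00 -3.57000e-01]
 [-0.00000e+00 -3.22000e-01  9.47000e-01 -1.43141e+02]
 [ 0.00000e+00  0.00000e+00  0.00000e+00  1.00000e+00]] 312.18624815769664 282.7407702267499 212.01663579179615
spindle 0.85 [319. 258.  55.  60.] [ 521. -348.   16.] [ 494. -380.    7.] [ 567. -290.   22.]
spindle 0.79 [244.  18.  24.  37.] [430.  -5.  20.] [418. -23.   2.] [441.  15.  22.]
stand 0.74 [326. 146.  89. 104.] [ 537. -160.   11.] [ 486. -227.    9.] [592. -99. 109.]
```

View pics/w1.png

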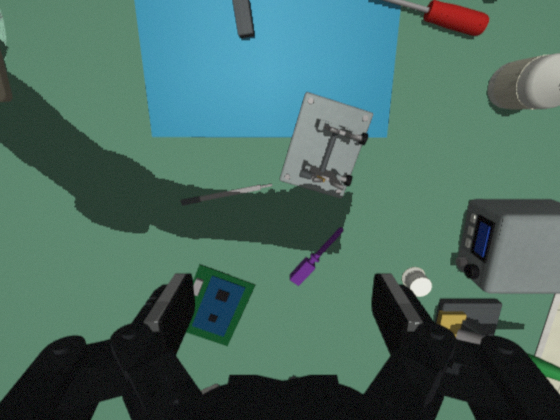

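The wrist view shows the stand at (326,146), with its brass keeper at the near fork (318,175). The stand's +y therefore points roughly to world +y. The purple look-alike is at (319,258) and the grey spindle's handle is at (244,18).

jog_arm(
  plan=[
    {"tx":0.6,"ty":-0.17,"tz":0.4,"wx":0,"wy":0,"wz":0,"claw":0},
    {"tx":0.6,"ty":-0.17,"tz":0.4,"wx":0,"wy":0,"wz":0,"claw":0},
    {"tx":0.6,"ty":-0.17,"tz":0.4,"wx":0,"wy":0,"wz":0,"claw":0},
    {"tx":0.6,"ty":-0.17,"tz":0.4,"wx":0,"wy":0,"wz":0,"claw":0},
    {"tx":0.6,"ty":-0.17,"tz":0.4,"wx":0,"wy":0,"wz":0,"claw":0},
    {"tx":0.6,"ty":-0.17,"tz":0.4,"wx":0,"wy":0,"wz":0,"claw":0},
    {"tx":0.6,"ty":-0.17,"tz":0.4,"wx":0,"wy":0,"wz":0,"claw":0},
  ],
)

```text
clock: 3.4
eef_pos: [428.7, -11.9, 201.5]
tool_rot: [3.141, 0.0, 1.572]
force: [-0.0, -0.1, -0.3]
width: 85.3
gripper_force: 0.0
```

Run:
```python
from h import *
p,T,st=shot('wrist'); print(st['eef_pos'],st['tool_rot'])
for r in ctrl.trace(p,'spindle')[:2]:
    P,u,v=pts(p,T,r['pixels'])
    x,y,w,h=r['extent']; print(r['score'],r['extent'])
    # intersect pixels rays with z=15 plane-> robust outline axis
    uu,vv=np.nonzero(r['pixels'])[::-1]
    D=np.c_[(uu-p['cx'])/p['fx'],(vv-p['cy'])/p['fy'],np.ones(len(uu))]@T[:3,:3].T
    Q=T[:3,3]+D*((13-T[2,3])/D[:,2])[:,None]
    q=P[(P[:,2]>5)]
    h20=P[(P[:,2]>17)&(P[:,2]<24)]
    print(len(P),'handle top',np.round(np.median(h20,0),1),np.round(h20.min(0)),np.round(h20.max(0)))
    for A in (Q[:,:2],q[:,:2]):
        c=A.mean(0); d=np.linalg.svd(A-c,full_matrices=False)[2][0]; d*=np.sign(d[1]); s=(A-c)@d
        print('dir deg',np.degrees(np.arctan2(d[1],d[0])),'ends',np.round(c+d*np.percentile(s,.5),1),np.round(c+d*np.percentile(s,99.5),1), np.ptp(s))
    save(p,'w2.png',(int(max(x-w-20,0)),int(max(y-h,0)),int(x+w+20),int(y+h),3))
    break
```

```text
[428.73155774 -11.91576084 201.52889825] [3.14115536e+00 4.43113358e-04 1.57202762e+00]
0.87 [279.5, 136.2, 30.4, 123.3]
1491 handle top [428.8   2.2  20.5] [416. -22.  17.] [441.  33.  23.]
dir deg 98.026564457076 ends [432.  -23.8] [415.2  95.2] 122.4689026473833
dir deg 98.10117608478926 ends [431.9 -21.5] [415.3  95.1] 119.78304910764615
```

View pics/w2.png

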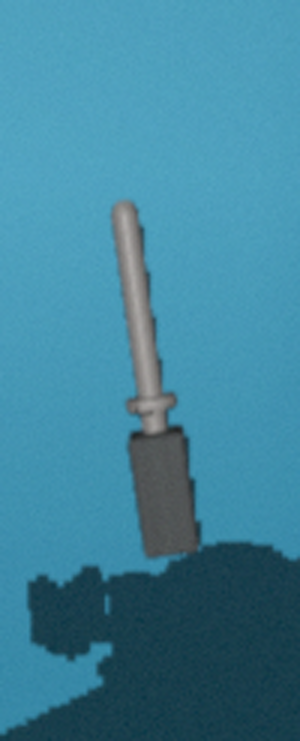

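The close crop shows a grey handle, journal, collar and steel shaft with its tip up. This is the right spindle, and its 120 mm length matches. Now I grasp it.

jog_arm(
  plan=[
    {"tx":0.036,"ty":0,"tz":0.5,"wx":0,"wy":0,"wz":-0.09,"claw":0},
    {"tx":0.036,"ty":0,"tz":0.5,"wx":0,"wy":0,"wz":-0.09,"claw":0},
    {"tx":0.036,"ty":0,"tz":0.5,"wx":0,"wy":0,"wz":-0.09,"claw":0.2},
    {"tx":0.036,"ty":0,"tz":0.5,"wx":0,"wy":0,"wz":-0.09,"claw":0.4},
    {"tx":0.036,"ty":0,"tz":0.6,"wx":0,"wy":0,"wz":-0.09,"claw":0.4},
    {"tx":0.036,"ty":0,"tz":0.64,"wx":0,"wy":0,"wz":-0.09,"claw":0.4},
    {"tx":0.036,"ty":0,"tz":0.658,"wx":0,"wy":0,"wz":-0.09,"claw":0.4},
    {"tx":0.036,"ty":0,"tz":0.658,"wx":0,"wy":0,"wz":-0.09,"claw":0.4},
  ],
)

```text
clock: 4.3
eef_pos: [430.4, -2.3, 5.4]
tool_rot: [3.138, 0.002, 1.712]
force: [0.0, -0.5, 0.6]
width: 51.1
gripper_force: 0.0
```

jog_arm(
  plan=[
    {"tx":0.003,"ty":-0.004,"tz":0.008,"wx":0,"wy":0,"wz":0,"claw":0.5},
    {"tx":0.003,"ty":-0.004,"tz":0.008,"wx":0,"wy":0,"wz":0,"claw":0.7},
    {"tx":0.003,"ty":-0.004,"tz":0.008,"wx":0,"wy":0,"wz":0,"claw":1},
    {"tx":0.003,"ty":-0.004,"tz":0.008,"wx":0,"wy":0,"wz":0,"claw":1},
    {"tx":0.003,"ty":-0.004,"tz":0.008,"wx":0,"wy":0,"wz":0,"claw":1},
    {"tx":0.003,"ty":-0.004,"tz":0.008,"wx":0,"wy":0,"wz":0,"claw":1},
    {"tx":0.003,"ty":-0.004,"tz":0.008,"wx":0,"wy":0,"wz":0,"claw":1},
  ],
)

```text
clock: 5.0
eef_pos: [428.8, -0.7, 3.7]
tool_rot: [3.138, 0.003, 1.713]
force: [-0.2, -0.3, 12.5]
width: 18.6
gripper_force: 58.7
```

jog_arm(
  plan=[
    {"tx":0,"ty":0,"tz":-0.1,"wx":0,"wy":0,"wz":0,"claw":1},
    {"tx":0,"ty":0,"tz":-0.25,"wx":0,"wy":0,"wz":0,"claw":1},
    {"tx":0.34,"ty":0.49,"tz":-0.52,"wx":0,"wy":0,"wz":0,"claw":1},
    {"tx":0.34,"ty":0.49,"tz":-0.52,"wx":0,"wy":0,"wz":0,"claw":1},
    {"tx":0.34,"ty":0.49,"tz":-0.52,"wx":0,"wy":0,"wz":0,"claw":1},
    {"tx":0.34,"ty":0.49,"tz":-0.52,"wx":0,"wy":0,"wz":0,"claw":1},
    {"tx":0.34,"ty":0.49,"tz":-0.52,"wx":0,"wy":0,"wz":0,"claw":1},
    {"tx":0.34,"ty":0.49,"tz":-0.52,"wx":0,"wy":0,"wz":0,"claw":1},
    {"tx":0.34,"ty":0.49,"tz":-0.52,"wx":0,"wy":0,"wz":0,"claw":1},
  ],
)

```text
clock: 5.9
eef_pos: [556.4, 120.7, 157.4]
tool_rot: [-3.139, 0.002, 1.714]
force: [0.2, -0.6, -1.2]
width: 18.6
gripper_force: 59.7
```

Run:
```python
from h import *
p,T,st=shot('wrist'); print(st['eef_pos'],st['tool_rot'])
np.savez('w3.npz',depth=p['depth'],T=T,img=p['img'],fx=p['fx'],fy=p['fy'],cx=p['cx'],cy=p['cy'])
save(p,'w3.png')
for t in ['reel','small_reel','tray','spindle']:
    for r in ctrl.trace(p,t)[:1]:
        P,u,v=pts(p,T,r['pixels']); np.save('w3_'+t+'.npy',r['pixels'])
        print(t,round(r['score'],2),np.round(r['extent']),len(P))
        def fit(A):
            rect=cv2.minAreaRect(A[:,:2].astype(np.float32)); return [np.round(c,1) for c in rect],
        if t=='tray': q=P[P[:,2]<20]
        elif t=='reel': q=P[P[:,2]>45]
        else: q=P[P[:,2]>8]
        print(np.round(np.percentile(q,1,axis=0),1),np.round(np.percentile(q,99,axis=0),1),fit(q))
```

```text
[556.41177565 120.73838518 157.42197291] [-3.13920697e+00  1.57817275e-03  1.71386100e+00]
reel 0.87 [381.  79.  77.  53.] 3254
[591.7 211.   45.5] [634.5 249.3  61.4] ([array([615.5, 230.9]), array([49.5, 35.7]), np.float64(9.3)],)
small_reel 0.6 [294.  78.  43.  36.] 815
[530.6 212.4  25. ] [565.  237.9  43.6] ([array([548.2, 224.5]), array([35.8, 25.8]), np.float64(6.2)],)
tray 0.71 [294.  79.  45.  37.] 868
[529.5 218.1   4. ] [567.5 243.1  19.7] ([array([551.8, 235.8]), array([22.6, 41.3]), np.float64(69.2)],)
spindle 0.89 [282. 196.  46. 269.] 7717
[539.8 101.5 159.5] [565.7 216.3 175.2] ([array([549.4, 165.7]), array([ 21.2, 133.4]), np.float64(7.5)],)
```

View pics/w3.png

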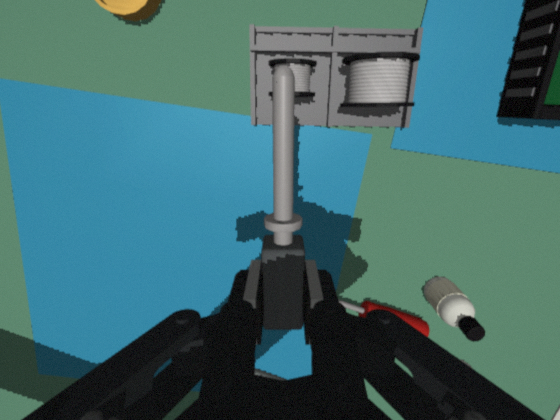

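The picture shows the spindle held straight. The tray's lip is at the top (world +y), the big reel is at (381,79) and the small one at (294,78). Next I refine the tray and reel angle from depth.

Run:
```python
from h import *
d=np.load('w3.npz'); p={k:d[k] for k in d.files}; T=d['T']
P,u,v=pts(p,T); m=(P[:,0]>480)&(P[:,0]<690)&(P[:,1]>160)&(P[:,1]<300)&(v<140)
img=p['img'][v,u].astype(int); gray=(np.ptp(img,axis=1)<25)
A=P[m&gray&(P[:,2]>2)&(P[:,2]<18)]
rect=cv2.minAreaRect(A[:,:2].astype(np.float32)); print('tray',len(A),rect)
L=A[(A[:,2]>12)]; rr=cv2.minAreaRect(L[:,:2].astype(np.float32)); print('ribs',len(L),rr)
B=P[np.load('w3_reel.npy')[v,u]]
for a in np.radians(np.arange(-2,14,1)):
    e=np.array([-np.sin(a),np.cos(a)]);s=B[:,:2]@e; x=B[:,:2]@np.array([e[1],-e[0]])
    lo,hi=np.percentile(s,[1.5,98.5]); f=[np.histogram(q[:,:2]@e,bins=np.arange(lo-8,hi+8,1))[0].max() for q in (B[B[:,2]>30],A)]
    print(round(np.degrees(a)),round(hi-lo,1),f,end=' | ')
# flange top points: z>58
for (zl) in (54,58):
    q=B[B[:,2]>zl]; print('\n',zl,len(q),np.median(q,0),cv2.minAreaRect(q[:,:2].astype(np.float32)))
# lip line: inner face; first-row edge
```

```text
tray 10677 ((582.4525756835938, 231.2875518798828), (140.28382873535156, 80.04425048828125), 7.138277530670166)
ribs 2365 ((582.543212890625, 230.70797729492188), (140.2757110595703, 77.71988677978516), 7.183445930480957)
-2 39.5 [np.int64(127), np.int64(174)] | -1 38.8 [np.int64(126), np.int64(169)] | 0 38.2 [np.int64(134), np.int64(167)] | 1 37.6 [np.int64(130), np.int64(167)] | 2 37.0 [np.int64(129), np.int64(164)] | 3 36.5 [np.int64(129), np.int64(177)] | 4 35.8 [np.int64(132), np.int64(181)] | 5 35.4 [np.int64(145), np.int64(212)] | 6 35.0 [np.int64(160), np.int64(272)] | 7 34.7 [np.int64(171), np.int64(397)] | 8 34.6 [np.int64(237), np.int64(282)] | 9 34.5 [np.int64(237), np.int64(238)] | 10 34.6 [np.int64(205), np.int64(213)] | 11 34.7 [np.int64(164), np.int64(209)] | 12 34.9 [np.int64(140), np.int64(175)] | 13 35.2 [np.int64(131), np.int64(193)] | 
 54 1025 [615.09901747 232.0561921   55.21469641] ((615.2579956054688, 230.91600036621094), (40.220497131347656, 35.712181091308594), 9.465385437011719)

 58 293 [614.44300057 244.88451799  60.2312484 ] ((615.7741088867188, 231.14364624023438), (26.504711151123047, 35.40205383300781), 7.951319694519043)
```

```bash
cat >> h.py <<'E'
def spindle(p,T,st):
    r=ctrl.trace(p,'spindle')[0] if 'mask' not in p else {'pixels':p['mask']}
    P,u,v=pts(p,T,r['pixels']); W=R.from_euler('xyz',st['tool_rot']).as_matrix()
    L=(P-st['eef_pos'])@W   # tool coords
    out=[]
    for a in np.arange(40,95,9):
        s=L[(L[:,0]>a)&(L[:,0]<a+9)&(abs(L[:,1])<14)]
        if len(s)>15:
            lo,hi=np.percentile(s[:,1],[2,98]); out.append((a+4.5,(lo+hi)/2,hi-lo,np.percentile(s[:,2],20)+4.5))
    o=np.array(out); k=o[(o[:,2]<13)] ; print(np.round(o,1)); print('tipx',np.percentile(L[abs(L[:,1])<14][:,0],99.7))
    fy=np.polyfit(k[:,0],k[:,1],1); fz=np.polyfit(k[:,0],k[:,3],1); print('y=',fy,'z=',fz); return fy,fz
E
python3 - <<'E'
from h import *
d=np.load('w3.npz'); p={k:d[k] for k in d.files}; p['mask']=np.load('w3_spindle.npy')
st={'eef_pos':np.array([556.41,120.74,157.42]),'tool_rot':[-3.1392,.00158,1.71386]}
spindle(p,d['T'],st)
E
```

```text
[[44.5 -0.4  8.6 -6.8]
 [53.5 -0.4  8.4 -6.8]
 [62.5 -0.7  9.8 -6.8]
 [71.5 -0.1  8.5 -6.8]
 [80.5 -0.3  8.7 -6.9]
 [89.5 -0.1  8.9 -6.8]
 [98.5 -0.1  7.9 -6.2]]
tipx 98.20032947691644
y= [ 0.00685883 -0.81158002] z= [ 6.73992133e-03 -7.19251823e+00]
```

jog_arm(
  plan=[
    {"tx":-0.097,"ty":0.25,"tz":0,"wx":0,"wy":0,"wz":0,"claw":1},
    {"tx":-0.097,"ty":0.25,"tz":0,"wx":0,"wy":0,"wz":0,"claw":1},
    {"tx":-0.097,"ty":0.25,"tz":0.3,"wx":0,"wy":0,"wz":0,"claw":1},
    {"tx":-0.097,"ty":0.25,"tz":0.3,"wx":0,"wy":0,"wz":0,"claw":1},
    {"tx":-0.097,"ty":0.25,"tz":0.4,"wx":0,"wy":0,"wz":0,"claw":1},
    {"tx":-0.097,"ty":0.25,"tz":0.44,"wx":0,"wy":0,"wz":0,"claw":1},
    {"tx":-0.097,"ty":0.25,"tz":0.44,"wx":0,"wy":0,"wz":0,"claw":1},
    {"tx":-0.097,"ty":0.25,"tz":0.44,"wx":0,"wy":0,"wz":0,"claw":1},
  ],
)

```text
clock: 6.95
eef_pos: [637.2, 104.6, 26.8]
tool_rot: [3.14, -0.001, 1.714]
force: [0.1, 0.1, -0.6]
width: 18.0
gripper_force: 59.8
```

Run:
```python
from h import *
p,T,st=shot('wrist'); print(st['eef_pos'],st['tool_rot'],p['cx'])
np.savez('w4.npz',depth=p['depth'],T=T,img=p['img'],fx=p['fx'],fy=p['fy'],cx=p['cx'],cy=p['cy'])
save(p,'w4.png',(180,0,400,165,3.6))
spindle(p,T,st)
W=R.from_euler('xyz',st['tool_rot']).as_matrix()
r=ctrl.trace(p,'reel')[0]; print(r['score'],r['extent'])
B,u,v=pts(p,T,r['pixels']); L=(B-st['eef_pos'])@W
for z in (45,52,57):
    q=L[B[:,2]>z]; print(z,len(q),cv2.minAreaRect(q[:,:2].astype(np.float32)),B[:,2].max())
# flange-by-flange: lateral midpoint of near and far flange
for lo in np.arange(95,155,4):
    s=L[(L[:,0]>lo)&(L[:,0]<lo+4)]
    if len(s)>20: print(lo,len(s),np.round(np.percentile(s[:,1],[2,98]),1),round(np.percentile(s[:,1],[2,98]).mean(),2),np.round(-s[:,2].min(),1))
```

```text
[637.15626927 104.62121837  26.83292622] [ 3.13968803e+00 -6.29531590e-04  1.71388188e+00] 282.7407702267499
[[44.5 -0.4  8.6 -6.8]
 [53.5 -0.4  8.4 -6.8]
 [62.5 -0.3  8.2 -6.8]
 [71.5 -0.1  8.5 -6.9]
 [80.5 -0.3  8.7 -6.7]
 [89.5 -0.3  8.5 -6.8]
 [98.5 -0.1  8.  -6.4]]
tipx 97.76910615589352
y= [ 0.0030781  -0.50613337] z= [ 4.08331437e-03 -7.03118525e+00]
0.72 [277.2, 22.6, 154.2, 45.2]
45 3334 ((113.74264526367188, -2.714550018310547), (8.212562561035156, 50.57903289794922), 0.2417716234922409) 62.50055682565214
52 2246 ((112.9124984741211, -2.8378944396972656), (42.749000549316406, 6.2706451416015625), 89.79090118408203) 62.50055682565214
57 1216 ((111.62271881103516, -2.3784446716308594), (31.852081298828125, 3.7250609397888184), 89.12531280517578) 62.50055682565214
107 4268 [-28.3  22.5] -2.9 35.5
111 1429 [-28.6  24. ] -2.33 35.6
115 430 [-23.1  29.8] 3.34 28.5
119 25 [-24.8  19.3] -2.76 13.6
```

View pics/w4.png

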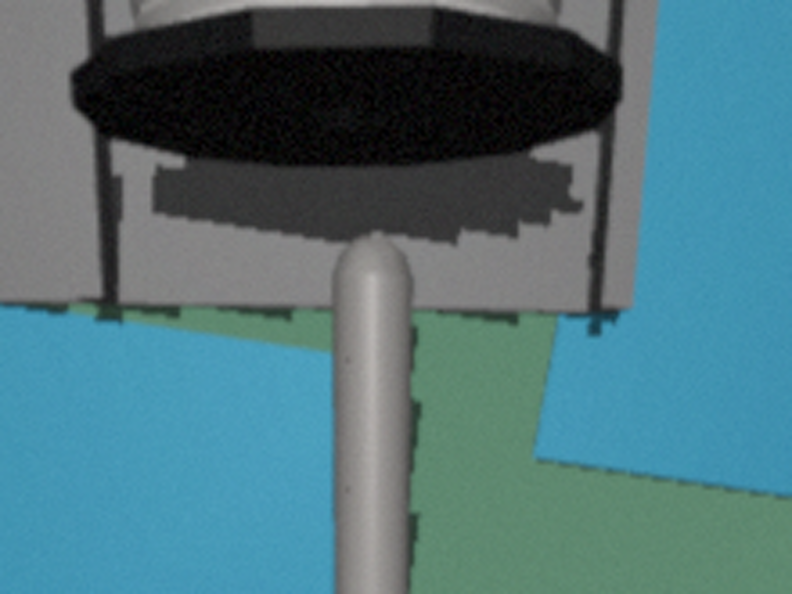

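The tip is at crop (373,240), aimed about 2.5 mm right of the reel's centre at crop column 347, and the angles agree. I shift by 2.5 mm, lower by 1.3 mm, and enter gently.

jog_arm(
  plan=[
    {"tx":0,"ty":-0.0085,"tz":0.004,"wx":0,"wy":0,"wz":0,"claw":1},
    {"tx":0,"ty":-0.0085,"tz":0.004,"wx":0,"wy":0,"wz":0,"claw":1},
    {"tx":0,"ty":-0.0085,"tz":0.004,"wx":0,"wy":0,"wz":0,"claw":1},
    {"tx":0.015,"ty":-0.0085,"tz":0.004,"wx":0,"wy":0,"wz":0,"claw":1},
    {"tx":0.025,"ty":-0.0085,"tz":0.004,"wx":0,"wy":0,"wz":0,"claw":1},
    {"tx":0.035,"ty":-0.0085,"tz":0.004,"wx":0,"wy":0,"wz":0,"claw":1},
    {"tx":0.045,"ty":-0.0085,"tz":0.004,"wx":0,"wy":0,"wz":0,"claw":1},
    {"tx":0.05,"ty":-0.0085,"tz":0.004,"wx":0,"wy":0,"wz":0,"claw":1},
    {"tx":0.05,"ty":-0.0085,"tz":0.004,"wx":0,"wy":0,"wz":0,"claw":1},
  ],
)

```text
clock: 8.0
eef_pos: [631.5, 119.1, 24.3]
tool_rot: [3.142, -0.0, 1.715]
force: [-0.7, -0.4, -1.5]
width: 18.7
gripper_force: 59.8
```

```bash
cat > m.py <<'E'
from h import *
p,T,st=shot('wrist'); print(st['eef_pos'],st['tool_rot'],st['force'],st['torque'])
spindle(p,T,st)
W=R.from_euler('xyz',st['tool_rot']).as_matrix()
r=ctrl.trace(p,'reel')[0]; print(r['score'],r['extent'])
B,u,v=pts(p,T,r['pixels']); L=(B-st['eef_pos'])@W
for z in (42,50,56):
    q=L[B[:,2]>z]; print(z,len(q),cv2.minAreaRect(q[:,:2].astype(np.float32)))
f=L[B[:,2]>35]; print('near face x',np.percentile(f[:,0],[1,5,20]),'z top',np.percentile(B[:,2],99))
E
python3 m.py
```

```text
[631.50145523 119.10706717  24.33227906] [ 3.14158270e+00 -2.60134108e-04  1.71450091e+00] [-0.66319517 -0.38997809 -1.47571086] [ 0.03931116 -0.0216307   0.03385515]
[[44.5 -0.4  8.6 -6.9]
 [53.5 -0.4  8.4 -6.8]
 [62.5 -0.3  8.2 -6.9]
 [71.5 -0.1  8.5 -6.8]
 [80.5 -0.3  8.7 -6.9]
 [89.5 -0.3  8.5 -6.9]
 [98.5 -0.4  8.  -7.1]]
tipx 95.03213679269626
y= [-0.00089022 -0.26893532] z= [-3.47705015e-03 -6.63541754e+00]
0.81 [286.1, 40.9, 150.9, 75.8]
42 8612 ((106.52144622802734, 0.5242252349853516), (53.52543640136719, 23.299514770507812), 89.7883529663086)
50 6286 ((105.34527587890625, 0.6364841461181641), (45.10346221923828, 20.95631980895996), 89.81116485595703)
56 1161 ((104.0350341796875, 0.607635498046875), (33.939842224121094, 18.257287979125977), 89.63019561767578)
near face x [94.94689586 95.15914933 96.95816409] z top 61.29464882639241
```

jog_arm(
  plan=[
    {"tx":0,"ty":0.003,"tz":-0.003,"wx":0,"wy":0,"wz":0,"claw":1},
    {"tx":0,"ty":0.003,"tz":-0.003,"wx":0,"wy":0,"wz":0,"claw":1},
    {"tx":0.01,"ty":0.003,"tz":-0.003,"wx":0,"wy":0,"wz":0,"claw":1},
    {"tx":0.02,"ty":0.003,"tz":-0.003,"wx":0,"wy":0,"wz":0,"claw":1},
    {"tx":0.03,"ty":0.003,"tz":-0.003,"wx":0,"wy":0,"wz":0,"claw":1},
    {"tx":0.03,"ty":0.003,"tz":-0.003,"wx":0,"wy":0,"wz":0,"claw":1},
  ],
)

```text
clock: 8.75
eef_pos: [631.0, 128.8, 25.3]
tool_rot: [3.141, -0.001, 1.715]
force: [0.1, -0.3, -0.7]
width: 18.7
gripper_force: 59.8
```

```bash
python3 m.py
```

```text
[631.01172179 128.77677188  25.33986091] [ 3.14143068e+00 -7.71558846e-04  1.71509978e+00] [ 0.07296327 -0.28193462 -0.69292715] [ 0.0175449  -0.00250563 -0.03832089]
[[44.5 -0.6  8.1 -6.9]
 [53.5 -0.4  8.3 -6.9]
 [62.5 -0.1  7.8 -6.9]
 [71.5  0.1  8.  -6.9]
 [80.5 -0.5  8.2 -6.9]]
tipx 84.9805506312764
y= [ 0.00655306 -0.72514219] z= [ 1.99865454e-05 -6.87355916e+00]
0.98 [283.6, 51.2, 159.2, 102.3]
42 11344 ((101.62176513671875, -0.11687088012695312), (32.91506576538086, 54.33694839477539), 0.800827145576477)
50 8354 ((100.93132019042969, -0.06271171569824219), (45.07278823852539, 30.767127990722656), 89.45455169677734)
56 954 ((100.00144958496094, -0.11060523986816406), (34.07302474975586, 28.908056259155273), 89.4540023803711)
near face x [85.60968765 86.5539979  91.54595455] z top 60.991021548881335
```

jog_arm(
  plan=[
    {"tx":0.02,"ty":0,"tz":0,"wx":0,"wy":0,"wz":0,"claw":1},
    {"tx":0.04,"ty":0,"tz":0,"wx":0,"wy":0,"wz":0,"claw":1},
    {"tx":0.06,"ty":0,"tz":0,"wx":0,"wy":0,"wz":0,"claw":1},
    {"tx":0.08,"ty":0,"tz":0,"wx":0,"wy":0,"wz":0,"claw":1},
    {"tx":0.1,"ty":0,"tz":0,"wx":0,"wy":0,"wz":0,"claw":1},
    {"tx":0.12,"ty":0,"tz":0,"wx":0,"wy":0,"wz":0,"claw":1},
    {"tx":0.14,"ty":0,"tz":0,"wx":0,"wy":0,"wz":0,"claw":1},
    {"tx":0.155,"ty":0,"tz":0,"wx":0,"wy":0,"wz":0,"claw":1},
    {"tx":0.155,"ty":0,"tz":0,"wx":0,"wy":0,"wz":0,"claw":1},
    {"tx":0.155,"ty":0,"tz":0,"wx":0,"wy":0,"wz":0,"claw":1},
  ],
)

```text
clock: 9.9
eef_pos: [624.6, 173.5, 25.2]
tool_rot: [-3.142, 0.0, 1.714]
force: [0.3, -0.6, -0.5]
width: 18.3
gripper_force: 59.8
```

```bash
python3 m.py
```

```text
[624.59961691 173.53664295  25.18446507] [-3.14155078e+00  3.72147085e-04  1.71402618e+00] [ 0.27852793 -0.56923418 -0.54127325] [-0.08272713  0.01632943 -0.03400112]
[[80.5 -0.8  9.6 -6.8]
 [89.5 -0.3  8.5 -6.8]
 [98.5 -0.3  7.5 -6.5]]
tipx 97.8310935675785
y= [ 0.02821389 -3.02100782] z= [ 0.01877293 -8.35678121]
0.96 [283.1, 175.8, 140.2, 106.3]
42 10588 ((58.219390869140625, -0.5673961639404297), (54.00919723510742, 36.375633239746094), 89.3448715209961)
50 7968 ((58.213134765625, -0.6303043365478516), (45.01376724243164, 36.42041778564453), 89.56707763671875)
56 1709 ((58.26438903808594, -0.12253379821777344), (33.562232971191406, 36.51776123046875), 88.61195373535156)
near face x [40.69353395 42.16262661 45.02790734] z top 61.23091796891123
```

jog_arm(
  plan=[
    {"tx":0.01,"ty":0,"tz":0,"wx":0,"wy":0,"wz":0,"claw":1},
    {"tx":0.018,"ty":0,"tz":0,"wx":0,"wy":0,"wz":0,"claw":1},
    {"tx":0.023,"ty":0,"tz":0,"wx":0,"wy":0,"wz":0,"claw":1},
    {"tx":0.025,"ty":0,"tz":0,"wx":0,"wy":0,"wz":0,"claw":1},
    {"tx":0.025,"ty":0,"tz":0,"wx":0,"wy":0,"wz":0,"claw":1},
    {"tx":0.025,"ty":0,"tz":0,"wx":0,"wy":0,"wz":0,"claw":1},
  ],
)

```text
clock: 10.65
eef_pos: [623.5, 180.7, 25.3]
tool_rot: [-3.142, 0.0, 1.714]
force: [-0.6, -1.2, -0.0]
width: 18.6
gripper_force: 59.8
```

```bash
python3 m.py
```

```text
[623.53969122 180.74905031  25.25038396] [-3.14154323e+00  4.54651979e-04  1.71371924e+00] [-0.57310277 -1.19422743 -0.03378317] [-0.30124118  0.02645006  0.03199238]
[[71.5 -0.1  8.5 -6.9]
 [80.5 -0.3  8.7 -6.8]
 [89.5 -0.3  8.4 -6.9]
 [98.5 -0.3  7.5 -6.3]]
tipx 97.91251215245904
y= [-0.00697865  0.31194255] z= [ 0.0188346  -8.32080373]
0.88 [284.4, 188.8, 138.4, 110.5]
42 10405 ((52.33032989501953, -0.3408832550048828), (36.65140914916992, 53.92264175415039), 0.02109971083700657)
50 7780 ((52.35004425048828, -0.5450668334960938), (44.789188385009766, 36.602333068847656), 89.99205780029297)
56 1773 ((52.42811584472656, -0.5950736999511719), (36.44769287109375, 33.992897033691406), 0.1851443499326706)
near face x [34.78553746 36.30066198 38.84998233] z top 61.22442640609619
```

jog_arm(
  plan=[
    {"tx":0,"ty":0,"tz":-0.015,"wx":0,"wy":0,"wz":0,"claw":1},
    {"tx":0,"ty":0,"tz":-0.03,"wx":0,"wy":0,"wz":0,"claw":1},
    {"tx":0,"ty":0,"tz":-0.05,"wx":0,"wy":0,"wz":0,"claw":1},
    {"tx":0,"ty":0,"tz":-0.08,"wx":0,"wy":0,"wz":0,"claw":1},
    {"tx":0,"ty":0,"tz":-0.12,"wx":0,"wy":0,"wz":0,"claw":1},
    {"tx":0,"ty":0,"tz":-0.17,"wx":0,"wy":0,"wz":0,"claw":1},
    {"tx":0,"ty":0,"tz":-0.23,"wx":0,"wy":0,"wz":0,"claw":1},
    {"tx":0,"ty":0,"tz":-0.3,"wx":0,"wy":0,"wz":0,"claw":1},
    {"tx":0,"ty":0,"tz":-0.37,"wx":0,"wy":0,"wz":0,"claw":1},
    {"tx":0,"ty":0,"tz":-0.43,"wx":0,"wy":0,"wz":0,"claw":1},
    {"tx":0,"ty":0,"tz":-0.43,"wx":0,"wy":0,"wz":0,"claw":1},
    {"tx":0,"ty":0,"tz":-0.43,"wx":0,"wy":0,"wz":0,"claw":1},
  ],
)

```text
clock: 12.0
eef_pos: [623.7, 181.0, 155.0]
tool_rot: [3.14, 0.0, 1.714]
force: [0.3, -0.1, -2.6]
width: 18.4
gripper_force: 59.6
```

```bash
python3 m.py
```

```text
[623.65382868 180.98883189 154.9669224 ] [3.14044401e+00 1.92772242e-04 1.71396139e+00] [ 0.25991053 -0.12718885 -2.55616971] [-0.13699943  0.00846476  0.00862165]
[[71.5 -0.1  8.4 -6.6]
 [80.5 -0.3  8.7 -6.6]
 [89.5 -0.3  8.5 -6.7]
 [98.5 -0.3  7.6 -6.1]]
tipx 97.87737155092513
y= [-0.00649666  0.26980521] z= [ 0.01423669 -7.68949617]
0.65 [284.2, 186.7, 136.5, 106.4]
42 11200 ((52.300697326660156, -0.40297698974609375), (56.37892532348633, 36.782684326171875), 89.8933334350586)
50 11200 ((52.300697326660156, -0.40297698974609375), (56.37892532348633, 36.782684326171875), 89.8933334350586)
56 11200 ((52.300697326660156, -0.40297698974609375), (56.37892532348633, 36.782684326171875), 89.8933334350586)
near face x [35.0579776  36.60933269 38.98113613] z top 188.62432326794502
```

```bash
cat >> h.py <<'E'
def stand(P,img):
    g=(np.ptp(img.astype(int),axis=1)<40)
    m=(P[:,0]>460)&(P[:,0]<620)&(P[:,1]>-250)&(P[:,1]<-75)
    b=P[m&(P[:,2]>6)&(P[:,2]<14)]
    c=b[:,:2].astype(np.float32); rect=cv2.minAreaRect(c); print('base',len(b),rect,np.median(b[:,2]))
    t=P[m&(P[:,2]>60)]; print('tall',len(t),np.percentile(t[:,2],[50,90,98,99.5]))
    (w,h),a=rect[1],rect[2]
    a=np.radians(a if h>w else a-90); e=np.array([-np.sin(a),np.cos(a)]); x=np.array([e[1],-e[0]])
    L=np.c_[(t[:,:2]-rect[0])@np.c_[x,e],t[:,2]]
    print('yaw',np.degrees(a)); return np.array(rect[0]),a,L
E
python3 - <<'E'
from h import *
d=np.load('w1.npz'); q=np.load('w3.npz'); p={k:q[k] for k in ('fx','fy','cx','cy')}; p['depth']=d['depth']
P,u,v=pts(p,d['T']); c,a,L=stand(P,d['img'][v,u])
for z in (60,80,95): 
    for s in (-1,1):
        k=L[(L[:,2]>z)&(L[:,1]*s>15)&(abs(L[:,0])<35)]; print(z,s,len(k),np.round(np.percentile(k,[2,98],axis=0),1).tolist())
E
```

```text
base 5000 ((539.6376953125, -164.92166137695312), (130.23411560058594, 100.45065307617188), 73.55146026611328) 10.731910913164114
tall 23155 [397.37841259 408.3183329  412.95387983 414.73885758]
yaw -16.44853973388672
60 -1 11374 [[-33.8, -35.6, 99.6], [15.5, -15.2, 412.2]]
60 1 172 [[-18.9, 27.4, 61.1], [16.9, 33.7, 115.8]]
80 -1 11297 [[-33.8, -35.6, 106.4], [15.3, -15.2, 412.2]]
80 1 152 [[-18.9, 27.4, 81.3], [17.0, 31.3, 115.8]]
95 -1 11220 [[-33.8, -35.6, 115.5], [15.3, -15.2, 412.2]]
95 1 113 [[-18.9, 27.4, 96.2], [17.3, 31.3, 115.9]]
```

jog_arm(
  plan=[
    {"tx":-0.03,"ty":-0.02,"tz":-0.01,"wx":0,"wy":0,"wz":0.01,"claw":1},
    {"tx":-0.08,"ty":-0.05,"tz":-0.02,"wx":0,"wy":0,"wz":0.04,"claw":1},
    {"tx":-0.14,"ty":-0.09,"tz":-0.03,"wx":0,"wy":0,"wz":0.07,"claw":1},
    {"tx":-0.21,"ty":-0.13,"tz":-0.05,"wx":0,"wy":0,"wz":0.1,"claw":1},
    {"tx":-0.29,"ty":-0.18,"tz":-0.05,"wx":0,"wy":0,"wz":0.13,"claw":1},
    {"tx":-0.37,"ty":-0.23,"tz":-0.05,"wx":0,"wy":0,"wz":0.16,"claw":1},
    {"tx":-0.45,"ty":-0.28,"tz":-0.05,"wx":0,"wy":0,"wz":0.19,"claw":1},
    {"tx":-0.53,"ty":-0.33,"tz":-0.05,"wx":0,"wy":0,"wz":0.22,"claw":1},
    {"tx":-0.6,"ty":-0.38,"tz":-0.05,"wx":0,"wy":0,"wz":0.25,"claw":1},
    {"tx":-0.66,"ty":-0.42,"tz":-0.05,"wx":0,"wy":0,"wz":0.274,"claw":1},
    {"tx":-0.7,"ty":-0.44,"tz":-0.05,"wx":0,"wy":0,"wz":0.274,"claw":1},
    {"tx":-0.7,"ty":-0.44,"tz":-0.05,"wx":0,"wy":0,"wz":0.274,"claw":1},
  ],
)

```text
clock: 13.35
eef_pos: [521.7, -48.8, 169.2]
tool_rot: [-3.141, 0.002, 1.279]
force: [0.4, 0.5, -3.0]
width: 18.6
gripper_force: 59.6
```

jog_arm(
  plan=[
    {"tx":-0.04,"ty":-0.01,"tz":0,"wx":0,"wy":0,"wz":0,"claw":1},
    {"tx":-0.1,"ty":-0.02,"tz":0,"wx":0,"wy":0,"wz":0,"claw":1},
    {"tx":-0.18,"ty":-0.03,"tz":0,"wx":0,"wy":0,"wz":0,"claw":1},
    {"tx":-0.26,"ty":-0.04,"tz":0,"wx":0,"wy":0,"wz":0,"claw":1},
    {"tx":-0.34,"ty":-0.05,"tz":0,"wx":0,"wy":0,"wz":0,"claw":1},
    {"tx":-0.42,"ty":-0.06,"tz":0,"wx":0,"wy":0,"wz":0,"claw":1},
    {"tx":-0.49,"ty":-0.066,"tz":0,"wx":0,"wy":0,"wz":0,"claw":1},
    {"tx":-0.53,"ty":-0.066,"tz":0,"wx":0,"wy":0,"wz":0,"claw":1},
    {"tx":-0.54,"ty":-0.066,"tz":0,"wx":0,"wy":0,"wz":0,"claw":1},
    {"tx":-0.54,"ty":-0.066,"tz":0,"wx":0,"wy":0,"wz":0,"claw":1},
    {"tx":-0.54,"ty":-0.066,"tz":0,"wx":0,"wy":0,"wz":0,"claw":1},
  ],
)

```text
clock: 14.45
eef_pos: [458.7, -193.9, 169.4]
tool_rot: [3.141, -0.001, 1.286]
force: [-0.1, 0.7, -2.4]
width: 18.4
gripper_force: 59.5
```

Run:
```python
from h import *
p,T,st=shot('wrist'); print(st['eef_pos'],st['tool_rot'])
np.savez('w5.npz',depth=p['depth'],T=T,img=p['img'],fx=p['fx'],fy=p['fy'],cx=p['cx'],cy=p['cy']); save(p,'w5.png',(220,0,500,210,2.8))
spindle(p,T,st)
r=ctrl.trace(p,'reel')[0];B,_,_=pts(p,T,r['pixels']);Lr=(B-st['eef_pos'])@R.from_euler('xyz',st['tool_rot']).as_matrix();print('reel',cv2.minAreaRect(Lr[:,:2].astype(np.float32)))
P,u,v=pts(p,T); im=p['img'][v,u]; k=P[:,2]<140; P=P[k]; 
c,a,L=stand(P,im[k])
L=L[L[:,2]<125]
for z in (60,85,100,108): 
    for s in (-1,1):
        k=L[(L[:,2]>z)&(L[:,1]*s>20)&(L[:,1]*s<40)&(abs(L[:,0])<35)]
        if len(k)>9: print(z,s,len(k),np.round(np.percentile(k,[2,98],axis=0),1).tolist(), 'L/R means',np.round([np.percentile(k[k[:,0]<0][:,0],[3,97]),np.percentile(k[k[:,0]>0][:,0],[3,97])],1).tolist())
```

```text
[ 458.69971799 -193.94012836  169.38544003] [ 3.14091192e+00 -1.09571923e-03  1.28559178e+00]Traceback (most recent call last):
  File "<stdin>", line 4, in <module>
  File "h.py", line 31, in spindle
    o=np.array(out); k=o[(o[:,2]<13)] ; print(np.round(o,1)); print('tipx',np.percentile(L[abs(L[:,1])<14][:,0],99.7))
                          ~^^^^^
IndexError: too many indices for array: array is 1-dimensional, but 2 were indexed
```

View pics/w5.png

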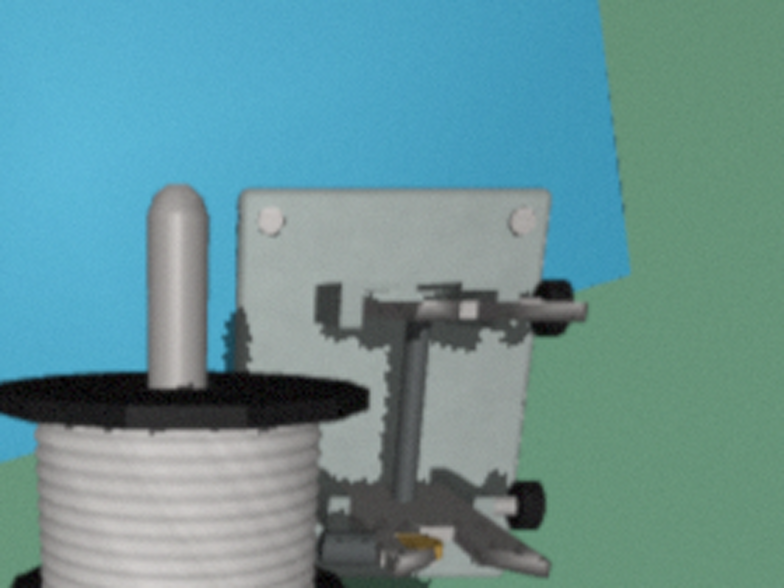

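The reel is still against the collar. The stand's base edges run parallel to the spindle, with the plain fork at crop (450,310) and the keeper fork with its brass nose at (420,545). I now refine the stand from depth.

Run:
```python
from h import *
d=np.load('w5.npz'); p={k:d[k] for k in d.files}; T=d['T']
st={'eef_pos':np.array([458.70,-193.94,169.385]),'tool_rot':[3.14091,-.0011,1.28559]}
W=R.from_euler('xyz',st['tool_rot']).as_matrix()
P,u,v=pts(p,T); im=p['img'][v,u]; Lt=(P-st['eef_pos'])@W
s=Lt[(Lt[:,0]>72)&(Lt[:,0]<96)&(abs(Lt[:,1])<12)&(abs(Lt[:,2]+7)<12)]
print('shaft',len(s),np.percentile(s[:,1],[2,98]),np.percentile(s[:,2],20)+4.5)
t=Lt[(abs(Lt[:,1])<12)&(abs(Lt[:,2]+7)<12)]; print('tip',np.percentile(t[:,0],99.7))
k=(P[:,2]<140)&((Lt[:,1]>30)|(P[:,2]<14)); P=P[k]; 
c,a,L=stand(P,im[k])
L=L[L[:,2]<125]
for z in (60,85,100,108): 
    for s in (-1,1):
        k=L[(L[:,2]>z)&(L[:,1]*s>20)&(L[:,1]*s<40)&(abs(L[:,0])<35)]
        if len(k)>9: print(z,s,len(k),np.round(np.percentile(k,[2,98],axis=0),1).tolist(), 'L/R',[np.round(np.percentile(q[:,0],[3,97]),1).tolist() if len(q)>3 else 0 for q in (k[k[:,0]<0],k[k[:,0]>0])])
for z in range(60,122,4):
    o=[]
    for s in (-1,1):
        k=L[(abs(L[:,2]-z)<2)&(L[:,1]*s>24)&(L[:,1]*s<36)&(abs(L[:,0])<35)][:,0]
        o.append((len(k),np.round(k[k<0].max() if (k<0).any() else 99,1),np.round(k[k>0].min() if (k>0).any() else 99,1)))
    print(z,o)
```

```text
shaft 1355 [-4.77151448  3.77632386] -6.723821818671452
tip 97.75954616129943
base 8525 ((539.304443359375, -164.525390625), (128.88385009765625, 99.68199157714844), 73.61649322509766) 10.662319053936585
tall 1913 [ 99.2729678  113.08956957 115.51447392 116.18344537]
yaw -16.383506774902344
60 -1 1364 [[-32.2, -31.1, 61.7], [17.9, -24.8, 115.2]] L/R [[-32.4, -1.9], [1.6, 18.2]]
60 1 549 [[-18.5, 27.5, 62.7], [17.9, 31.2, 115.9]] L/R [[-18.6, -6.7], [2.4, 18.0]]
85 -1 942 [[-32.6, -31.5, 86.5], [17.9, -24.7, 115.5]] L/R [[-32.7, -3.8], [5.4, 18.2]]
85 1 450 [[-18.5, 27.5, 87.7], [18.0, 31.2, 115.9]] L/R [[-18.5, -6.4], [5.4, 18.0]]
100 -1 515 [[-31.1, -30.7, 100.1], [18.1, -26.4, 116.0]] L/R [[-31.2, -5.0], [5.6, 18.2]]
100 1 365 [[-18.5, 27.6, 101.1], [18.1, 31.2, 116.0]] L/R [[-18.5, -6.3], [5.7, 18.1]]
108 -1 231 [[-18.5, -30.7, 108.4], [18.2, -26.5, 116.2]] L/R [[-18.6, -9.8], [9.9, 18.2]]
108 1 243 [[-18.5, 27.7, 108.3], [18.1, 31.2, 116.3]] L/R [[-18.5, -9.7], [9.3, 18.2]]
60 [(37, np.float64(-0.8), np.float64(0.0)), (8, np.float64(-13.0), np.float64(8.5))]
64 [(53, np.float64(-
[... 566 characters left out ...]
.0))]
92 [(76, np.float64(-1.8), np.float64(5.4)), (18, np.float64(-18.1), np.float64(5.4))]
96 [(105, np.float64(-1.7), np.float64(5.4)), (25, np.float64(-18.0), np.float64(5.2))]
100 [(299, np.float64(-2.2), np.float64(5.1)), (29, np.float64(-18.1), np.float64(5.1))]
104 [(100, np.float64(-5.6), np.float64(5.2)), (55, np.float64(-5.4), np.float64(5.4))]
108 [(124, np.float64(-5.7), np.float64(6.6)), (110, np.float64(-6.4), np.float64(6.2))]
112 [(112, np.float64(-9.8), np.float64(10.9)), (108, np.float64(-11.2), np.float64(11.2))]
116 [(61, np.float64(-15.6), np.float64(14.7)), (79, np.float64(-15.5), np.float64(13.4))]
120 [(0, np.int64(99), np.int64(99)), (0, np.int64(99), np.int64(99))]
```

jog_arm(
  plan=[
    {"tx":-0.002,"ty":0.03,"tz":0,"wx":0,"wy":0,"wz":0,"claw":1},
    {"tx":-0.005,"ty":0.09,"tz":0,"wx":0,"wy":0,"wz":0,"claw":1},
    {"tx":-0.01,"ty":0.16,"tz":0,"wx":0,"wy":0,"wz":0,"claw":1},
    {"tx":-0.012,"ty":0.21,"tz":0,"wx":0,"wy":0,"wz":0,"claw":1},
    {"tx":-0.012,"ty":0.231,"tz":0,"wx":0,"wy":0,"wz":0,"claw":1},
    {"tx":-0.012,"ty":0.231,"tz":0,"wx":0,"wy":0,"wz":0,"claw":1},
    {"tx":-0.012,"ty":0.231,"tz":0,"wx":0,"wy":0,"wz":0,"claw":1},
  ],
)

```text
clock: 15.25
eef_pos: [522.7, -217.9, 169.0]
tool_rot: [-3.14, 0.0, 1.284]
force: [-0.6, 0.2, -2.6]
width: 18.5
gripper_force: 59.5
```

```bash
cat > n.py <<'E'
from h import *
p,T,st=shot('wrist'); e=st['eef_pos']; print(np.round(e,2),st['tool_rot'],np.round(st['force'],1),np.round(st['torque'],2))
a=np.radians(-16.38); E=np.array([-np.sin(a),np.cos(a)]); X=np.array([E[1],-E[0]]); c=np.array([539.3,-164.53])-.1*X+.4*E
W=R.from_euler('xyz',st['tool_rot']).as_matrix()
P,u,v=pts(p,T); Lt=(P-e)@W
s=Lt[(Lt[:,0]>73)&(Lt[:,0]<96)&(abs(Lt[:,1])<9)&(abs(Lt[:,2]+7)<9)]
q=np.percentile(s[:,1],[2,98]); ty=q.mean(); print('shaft',len(s),q,np.percentile(s[:,2],20)+4.5)
h=e+W@np.array([-.2,-.4,-6.7]); d=h[:2]-c
print('handle local',np.round([d@X,d@E,h[2]],2),'yaw err deg',np.degrees(st['tool_rot'][2]-np.pi/2-a))
print('to go tool: tx %.4f ty %.4f'%((-55-d@E)/300,(0-d@X)/300))
# plain fork, seen this time
g=(P[:,:2]-c)@np.c_[X,E]; k=(abs(g[:,1]-29)<5)&(abs(g[:,0])<30)&(P[:,2]>106)&(P[:,2]<122)
f=np.c_[g[k],P[k,2]]; print('plain fork',len(f),np.percentile(f,[2,98],axis=0).round(1).tolist(),[f[f[:,0]<0][:,0].max(),f[f[:,0]>0][:,0].min()])
E
python3 n.py
```

```text
[ 522.71 -217.93  168.97] [-3.14029417e+00  3.43587525e-05  1.28419502e+00] [-0.6  0.2 -2.6] [-0.08  0.09 -0.02]
shaft 1309 [-4.75459153  3.7835373 ] -6.639468071809752
handle local [ -1.15 -56.51 175.67] yaw err deg -0.041045333277737524
to go tool: tx 0.0050 ty 0.0038
plain fork 269 [[-17.6, 26.9, 106.7], [18.5, 30.9, 116.0]] [np.float64(-8.41789554664306), np.float64(7.088770986127774)]
```

jog_arm(
  plan=[
    {"tx":0.005,"ty":0.0042,"tz":0.03,"wx":0,"wy":0,"wz":0,"claw":1},
    {"tx":0.005,"ty":0.0042,"tz":0.07,"wx":0,"wy":0,"wz":0,"claw":1},
    {"tx":0.005,"ty":0.0042,"tz":0.11,"wx":0,"wy":0,"wz":0,"claw":1},
    {"tx":0.005,"ty":0.0042,"tz":0.15,"wx":0,"wy":0,"wz":0,"claw":1},
    {"tx":0.005,"ty":0.0042,"tz":0.18,"wx":0,"wy":0,"wz":0,"claw":1},
    {"tx":0.005,"ty":0.0042,"tz":0.19,"wx":0,"wy":0,"wz":0,"claw":1},
    {"tx":0.005,"ty":0.0042,"tz":0.19,"wx":0,"wy":0,"wz":0,"claw":1},
    {"tx":0.005,"ty":0.0042,"tz":0.19,"wx":0,"wy":0,"wz":0,"claw":1},
  ],
)

```text
clock: 16.1
eef_pos: [525.4, -217.3, 112.5]
tool_rot: [3.141, -0.0, 1.284]
force: [-0.7, -0.7, -2.4]
width: 18.6
gripper_force: 59.5
```

```bash
python3 n.py
```

```text
[ 525.39 -217.31  112.47] [ 3.14090561e+00 -1.65932817e-04  1.28358762e+00] [-0.7 -0.7 -2.4] [-0.06 -0.04  0.01]
shaft 1313 [-4.79102354  3.76791767] -6.671205144265127
handle local [  1.24 -55.16 119.17] yaw err deg -0.0758464734033331
to go tool: tx 0.0005 ty -0.0041
plain fork 705 [[-17.6, 24.8, 106.2], [18.1, 32.9, 121.9]] [np.float64(-0.9904018445311267), np.float64(2.6371892285361684)]
```

jog_arm(
  plan=[
    {"tx":0,"ty":-0.0033,"tz":0,"wx":0,"wy":0,"wz":0,"claw":1},
    {"tx":0,"ty":-0.0033,"tz":0.01,"wx":0,"wy":0,"wz":0,"claw":1},
    {"tx":0,"ty":-0.0033,"tz":0.02,"wx":0,"wy":0,"wz":0,"claw":1},
    {"tx":0,"ty":-0.0033,"tz":0.03,"wx":0,"wy":0,"wz":0,"claw":1},
    {"tx":0,"ty":-0.0033,"tz":0.035,"wx":0,"wy":0,"wz":0,"claw":1},
    {"tx":0,"ty":-0.0033,"tz":0.035,"wx":0,"wy":0,"wz":0,"claw":1},
  ],
)

```text
clock: 16.75
eef_pos: [523.8, -217.0, 101.4]
tool_rot: [-3.141, -0.0, 1.284]
force: [-0.8, 0.3, -2.3]
width: 18.6
gripper_force: 59.5
```

```bash
python3 n.py
```

```text
[ 523.84 -217.01  101.35] [-3.14094819e+00 -5.62687827e-05  1.28362035e+00] [-0.8  0.3 -2.3] [-0.09  0.01  0.07]
shaft 1515 [-7.88831763  8.02755394] -6.535868232322805
handle local [ -0.33 -55.31 108.05] yaw err deg -0.07397171204927241
to go tool: tx 0.0010 ty 0.0011
plain fork 1226 [[-17.3, 24.7, 106.4], [17.9, 33.5, 115.7]] [np.float64(-0.13059915894876473), np.float64(0.2565351205583476)]
```

jog_arm(
  plan=[
    {"tx":0.001,"ty":0.0015,"tz":0,"wx":0,"wy":0,"wz":0,"claw":1},
    {"tx":0.001,"ty":0.0015,"tz":0.005,"wx":0,"wy":0,"wz":0,"claw":1},
    {"tx":0.001,"ty":0.0015,"tz":0.01,"wx":0,"wy":0,"wz":0,"claw":1},
    {"tx":0.001,"ty":0.0015,"tz":0.015,"wx":0,"wy":0,"wz":0,"claw":1},
    {"tx":0.001,"ty":0.0015,"tz":0.018,"wx":0,"wy":0,"wz":0,"claw":1},
    {"tx":0.001,"ty":0.0015,"tz":0.018,"wx":0,"wy":0,"wz":0,"claw":1},
  ],
)

```text
clock: 17.4
eef_pos: [524.8, -217.0, 96.3]
tool_rot: [3.141, -0.0, 1.284]
force: [-0.4, -0.1, -1.4]
width: 18.6
gripper_force: 59.6
```

jog_arm(
  plan=[
    {"tx":0,"ty":-0.001,"tz":0.003,"wx":0,"wy":0,"wz":0,"claw":1},
    {"tx":0,"ty":-0.001,"tz":0.006,"wx":0,"wy":0,"wz":0,"claw":1},
    {"tx":0,"ty":-0.001,"tz":0.009,"wx":0,"wy":0,"wz":0,"claw":1},
    {"tx":0,"ty":-0.001,"tz":0.012,"wx":0,"wy":0,"wz":0,"claw":1},
    {"tx":0,"ty":-0.001,"tz":0.012,"wx":0,"wy":0,"wz":0,"claw":1},
  ],
)

```text
clock: 17.9
eef_pos: [525.4, -216.9, 93.1]
tool_rot: [3.139, -0.001, 1.283]
force: [4.2, -0.5, 0.8]
width: 18.7
gripper_force: 60.0
```

jog_arm(
  plan=[
    {"tx":0,"ty":0,"tz":0.003,"wx":0,"wy":0,"wz":0,"claw":1},
    {"tx":0,"ty":0,"tz":0.006,"wx":0,"wy":0,"wz":0,"claw":1},
    {"tx":0,"ty":0,"tz":0.009,"wx":0,"wy":0,"wz":0,"claw":1},
    {"tx":0,"ty":0,"tz":0.012,"wx":0,"wy":0,"wz":0,"claw":1},
    {"tx":0,"ty":0,"tz":0.012,"wx":0,"wy":0,"wz":0,"claw":1},
  ],
)

```text
clock: 18.4
eef_pos: [524.3, -216.9, 88.7]
tool_rot: [3.142, -0.0, 1.283]
force: [5.2, -1.5, -1.8]
width: 18.7
gripper_force: 59.7
```

jog_arm(
  plan=[
    {"tx":0,"ty":0,"tz":0.003,"wx":0,"wy":0,"wz":0,"claw":1},
    {"tx":0,"ty":0,"tz":0.006,"wx":0,"wy":0,"wz":0,"claw":1},
    {"tx":0,"ty":0,"tz":0.009,"wx":0,"wy":0,"wz":0,"claw":1},
    {"tx":0,"ty":0,"tz":0.012,"wx":0,"wy":0,"wz":0,"claw":1},
    {"tx":0,"ty":0,"tz":0.014,"wx":0,"wy":0,"wz":0,"claw":1},
    {"tx":0,"ty":0,"tz":0.014,"wx":0,"wy":0,"wz":0,"claw":1},
  ],
)

```text
clock: 19.0
eef_pos: [523.8, -217.0, 84.3]
tool_rot: [-3.141, 0.0, 1.283]
force: [4.6, -0.8, -4.1]
width: 18.4
gripper_force: 59.5
```

jog_arm(
  plan=[
    {"tx":0,"ty":0.001,"tz":0.002,"wx":0,"wy":0,"wz":0,"claw":1},
    {"tx":0,"ty":0.001,"tz":0.004,"wx":0,"wy":0,"wz":0,"claw":1},
    {"tx":0,"ty":0.001,"tz":0.006,"wx":0,"wy":0,"wz":0,"claw":1},
    {"tx":0,"ty":0.001,"tz":0.006,"wx":0,"wy":0,"wz":0,"claw":1},
  ],
)

```text
clock: 19.4
eef_pos: [524.1, -216.9, 82.9]
tool_rot: [-3.141, 0.0, 1.284]
force: [3.8, -1.5, -4.2]
width: 18.7
gripper_force: 59.5
```

jog_arm(
  plan=[
    {"tx":0,"ty":0.001,"tz":0.002,"wx":0,"wy":0,"wz":0,"claw":1},
    {"tx":0,"ty":0.001,"tz":0.004,"wx":0,"wy":0,"wz":0,"claw":1},
    {"tx":0,"ty":0.001,"tz":0.004,"wx":0,"wy":0,"wz":0,"claw":1},
  ],
)

```text
clock: 19.7
eef_pos: [524.3, -216.9, 81.7]
tool_rot: [-3.141, 0.0, 1.284]
force: [3.2, -1.1, -3.6]
width: 18.4
gripper_force: 59.4
```

jog_arm(
  plan=[
    {"tx":0,"ty":0.001,"tz":0.002,"wx":0,"wy":0,"wz":0,"claw":1},
    {"tx":0,"ty":0.001,"tz":0.004,"wx":0,"wy":0,"wz":0,"claw":1},
    {"tx":0,"ty":0.001,"tz":0.004,"wx":0,"wy":0,"wz":0,"claw":1},
  ],
)

```text
clock: 20.0
eef_pos: [523.7, -216.8, 80.2]
tool_rot: [-3.139, 0.0, 1.284]
force: [-0.1, -0.5, -3.5]
width: 18.6
gripper_force: 59.5
```

jog_arm(
  plan=[
    {"tx":0,"ty":0,"tz":0.002,"wx":0,"wy":0,"wz":0,"claw":1},
    {"tx":0,"ty":0,"tz":0.004,"wx":0,"wy":0,"wz":0,"claw":1},
    {"tx":0,"ty":0,"tz":0.004,"wx":0,"wy":0,"wz":0,"claw":1},
  ],
)

```text
clock: 20.3
eef_pos: [524.3, -217.0, 79.6]
tool_rot: [-3.14, 0.001, 1.284]
force: [-1.7, 0.1, 2.1]
width: 18.4
gripper_force: 60.1
```

jog_arm(
  plan=[
    {"tx":0,"ty":0,"tz":0.002,"wx":0,"wy":0,"wz":0,"claw":1},
    {"tx":0,"ty":0,"tz":0.002,"wx":0,"wy":0,"wz":0,"claw":1},
    {"tx":0,"ty":0,"tz":0.002,"wx":0,"wy":0,"wz":0,"claw":1},
  ],
)

```text
clock: 20.6
eef_pos: [524.4, -217.0, 79.3]
tool_rot: [-3.14, 0.001, 1.284]
force: [-4.7, 0.9, 5.8]
width: 18.3
gripper_force: 60.7
```

jog_arm(
  plan=[
    {"tx":0,"ty":-0.001,"tz":0.002,"wx":0,"wy":0,"wz":0,"claw":1},
    {"tx":0,"ty":-0.001,"tz":0.002,"wx":0,"wy":0,"wz":0,"claw":1},
    {"tx":0,"ty":-0.001,"tz":0.002,"wx":0,"wy":0,"wz":0,"claw":1},
  ],
)

```text
clock: 20.9
eef_pos: [524.4, -217.0, 79.1]
tool_rot: [-3.141, 0.001, 1.284]
force: [-3.7, -0.1, 7.7]
width: 18.3
gripper_force: 61.0
```

Run:
```python
from h import *
exec(open('n.py').read())
save(p,'w6.png',(140,60,420,270,2.8))
s,Ts,_=shot('side'); save(s,'s6.png',(190,190,340,300,5))
r=[q for q in ctrl.trace(s,'stand')]; print([(q['score'],q['extent']) for q in r])
```

```text
[ 524.45 -217.01   79.14] [-3.14117389e+00  8.63082764e-04  1.28363986e+00] [-3.7 -0.1  7.7] [0.3  0.88 0.13]
shaft 1380 [-5.38834074  4.38445898] -7.548139557348852
handle local [  0.25 -55.13  85.84] yaw err deg -0.0728538225717478
to go tool: tx 0.0004 ty -0.0008
plain fork 921 [[-17.6, 27.1, 106.3], [18.3, 31.0, 116.1]] [np.float64(-5.521685709388481), np.float64(6.383990383540026)]
[(0.66, [263.7, 259.3, 60.2, 73.6])]
```

View pics/s6.png

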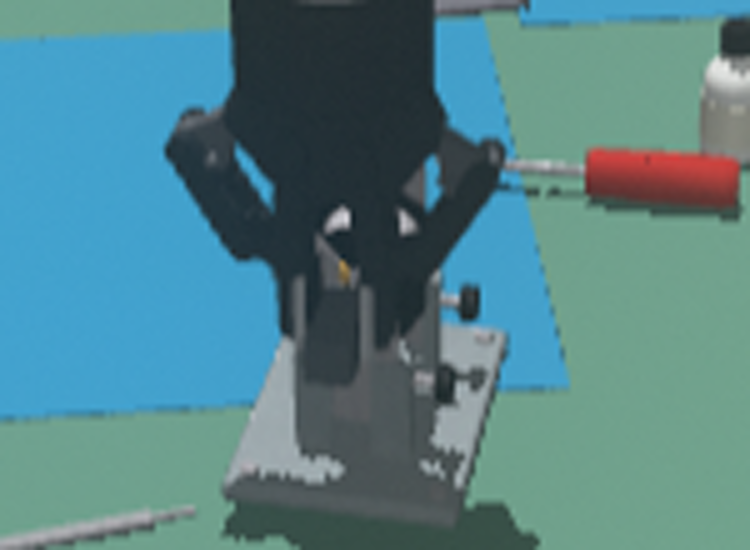

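The spindle stands on the bottom. The force is about 10 N, the axis is about 86 mm up and there is no keeper reaction left. The side picture shows the handle at the keeper fork with the brass nose at (345,270). I ease off and release.

jog_arm(
  plan=[
    {"tx":0,"ty":-0.001,"tz":-0.003,"wx":0,"wy":0,"wz":0,"claw":1},
    {"tx":0,"ty":-0.001,"tz":-0.003,"wx":0,"wy":0,"wz":0,"claw":1},
    {"tx":0,"ty":-0.001,"tz":-0.003,"wx":0,"wy":0,"wz":0,"claw":0.6},
    {"tx":0,"ty":-0.001,"tz":-0.003,"wx":0,"wy":0,"wz":0,"claw":0.5},
    {"tx":0,"ty":-0.001,"tz":-0.003,"wx":0,"wy":0,"wz":0,"claw":0.45},
    {"tx":0,"ty":-0.001,"tz":-0.003,"wx":0,"wy":0,"wz":0,"claw":0.45},
    {"tx":0,"ty":-0.001,"tz":-0.003,"wx":0,"wy":0,"wz":0,"claw":0.45},
    {"tx":0,"ty":-0.001,"tz":-0.003,"wx":0,"wy":0,"wz":0,"claw":0.45},
  ],
)

```text
clock: 21.85
eef_pos: [524.7, -216.9, 79.2]
tool_rot: [3.141, -0.0, 1.284]
force: [0.5, -0.8, 0.2]
width: 46.8
gripper_force: 0.0
```

jog_arm(
  plan=[
    {"tx":0,"ty":0,"tz":-0.03,"wx":0,"wy":0,"wz":0,"claw":0.45},
    {"tx":0,"ty":0,"tz":-0.08,"wx":0,"wy":0,"wz":0,"claw":0.45},
    {"tx":0,"ty":0,"tz":-0.15,"wx":0,"wy":0,"wz":0,"claw":0.45},
    {"tx":0,"ty":0,"tz":-0.25,"wx":0,"wy":0,"wz":0,"claw":0.45},
    {"tx":0,"ty":0,"tz":-0.35,"wx":0,"wy":0,"wz":0,"claw":0.45},
    {"tx":-0.2,"ty":0,"tz":-0.4,"wx":0,"wy":0,"wz":0,"claw":0.45},
    {"tx":-0.2,"ty":0,"tz":-0.4,"wx":0,"wy":0,"wz":0,"claw":0.45},
    {"tx":-0.2,"ty":0,"tz":-0.4,"wx":0,"wy":0,"wz":0,"claw":0.45},
    {"tx":-0.2,"ty":0,"tz":-0.4,"wx":0,"wy":0,"wz":0,"claw":0.45},
  ],
)

```text
clock: 22.75
eef_pos: [507.5, -273.8, 199.6]
tool_rot: [3.141, -0.001, 1.283]
force: [-0.7, -0.1, -0.7]
width: 46.7
gripper_force: 0.0
```

Run:
```python
from h import *
p,T,st=shot('wrist'); s,Ts,_=shot('side')
a=cv2.resize(p['img'][60:300,150:430,::-1],(400,343)); b=cv2.resize(s['img'][190:300,190:340,::-1],(400,293),interpolation=cv2.INTER_CUBIC)
cv2.imwrite('pics/end.png',np.vstack([a,b])[:600])
P,u,v=pts(p,T); an=np.radians(-16.38); E=np.array([-np.sin(an),np.cos(an)]); X=np.array([E[1],-E[0]]); c=np.array([539.3,-164.53])-.1*X+.4*E
g=np.c_[(P[:,:2]-c)@np.c_[X,E],P[:,2]]
for n,(lo,hi),w,zz in (('handle',(-76,-34),13,(85,110)),('shaft',(33,42),6,(80,105)),('reel',(-26,24),29,(95,125))):
    k=g[(g[:,1]>lo)&(g[:,1]<hi)&(abs(g[:,0])<w)&(g[:,2]>zz[0])&(g[:,2]<zz[1])]
    if len(k)>5: print(n,len(k),np.percentile(k,[2,50,98],axis=0).round(1).tolist())
```

```text
handle 1413 [[-9.5, -75.1, 94.8], [0.3, -54.2, 96.4], [9.6, -35.1, 97.6]]
shaft 135 [[-3.7, 33.1, 86.9], [0.5, 35.9, 90.3], [4.8, 39.1, 92.2]]
reel 3567 [[-22.3, -20.5, 95.7], [0.4, -1.4, 105.4], [21.6, 14.9, 113.4]]
```

View pics/end.png

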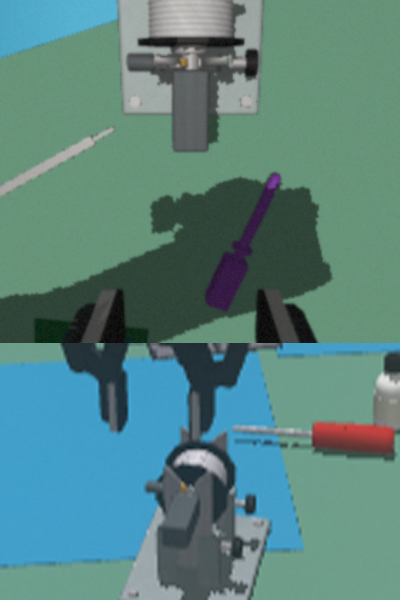

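The spindle is seated level: the handle top is at 96.4 mm and the shaft top at about 91.5 mm. The reel hangs between the forks, the keeper's nose is over the journal at (185,62), and the gripper is clear. I hand it in.

```bash
python3 -c "
from cell import ctrl
print(ctrl.finish_job())"
```

```text
the job is handed in; nothing more can be done
None
```

The job is handed in at about 23 s with no verdict returned: by the last measurements the spindle sits level in both forks under the keeper, with the big reel hanging between them and the gripper clear.

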